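# Free the locked paper tray of a desk printer

## Robot

A 7-joint arm with a two-finger parallel gripper is mounted at the origin on the work surface. World frame = base frame: x ahead of the robot, y to its left, z up, the work surface at z = 0. Lengths are in mm, angles in degrees, forces in N, time in s.
With the tool pointing down it reaches from about 425 to 950 mm from the base axis. Payload 4.7 kg.
Tool frame: the origin (TCP) lies between the finger pads; the fingertips stand manip.tcp_to_tips ahead of it and the grasp point (between the pads) is the TCP (manip.tcp_to_tips is the distance from the TCP to the fingertips, in mm); z points along the fingers, y is the line along which they close (so a half turn about z gives the same grasp; the last joint's range is limited). The gripper opens to 87 mm and grips with 3 to 60 N. Pads are 19 mm wide; open, the fingers measure 117 mm over their backs; the gripper's body (75 mm by 190 mm) begins 51 mm behind the grasp point.
Start: joints at [70.823, 26.849, -2.785, 87.806, 1.381, 65.374, -4.715], TCP at [203.261, -643.689, 213.673] pointing down, gripper open.
Joint ranges: [-148.3, 148.3], [-19.14, 114.17], [-79.39, 73.82], [5.75, 140.21], [-59.74, 239.74], [12.07, 113.84], [-152.46, 152.46]. Speed limits (degrees/s): [147.25, 147.25, 180, 180, 180, 180, 180].

## Interface

Orientations are given as a 3x3 rotation matrix whose columns are the frame's x, y, z axes.
In Python, from workcell import manip, vision gives the robot as it stands.
- The arm moves only by the tool drive_tool, never from a script. Its argument "motion" is a list of rows, each an object with "delta_pos": the shift along the tool's x, y, z in m, a list of three; "twist": the turn, a rotation vector about the tool's x, y, z in degrees, a list of three. A call has 1 to 12 rows; each row shifts and turns the commanded pose from where the row before left it, along the tool's axes as they then stand; what a row does not reach is not made up. A row lasts 1/12 s, in which the tool goes at most 41.7 mm and 7.16 degrees, less where a joint would pass 70% of its speed; a pose out of reach is approached as far as the arm can. A call is refused whole if a number of a shift passes 0.0417 or a number of a turn 7.16, either way. A call with a gripper value outside its range is refused whole. "claw" is the gripper's target within -1 to 1 (fully open at 1, half-way at 0, shut at -1), set as the call begins (left out, the last holds). The fingers move at their own pace and stop on an object; "newtons" is the grip in N (left out, the last holds). Time passes only in rows, so rows that do not move let the fingers close. It gives the time, the measured TCP pose, the force, the opening and the grip force at its end, in the units of the state.
- manip.get_state(): the state, without advancing time (a new reading comes with each control period).
- vision.capture(name): name is "scene" or "top"; returns (picture, depth): 384x512x3 uint8, red, green, blue; 384x512 float32, mm along the optical axis (not along the pixel's ray), 0 where there is no reading.
- vision.camera_model(name): a dict with "camera_matrix" (3x3 intrinsics, pixels), "k1" (the pictures are not rectified: a ray, as slopes to the right and down, at radius r is drawn at 1 + k1 r^2 times it, then the intrinsics apply), "R" (3x3) and "t" (3): a world point X has camera coordinates R X + t. Camera axes: x right, y down, z forward; pixel columns grow to the right and rows downward; lengths in mm; the calibration is good to about 2 mm. A picture is of the moment at which its call begins. camera_model takes no time and is no camera call.
- manip.sign_off(): hands the job in; it is judged then, once.
The state is a dict: "clock": time; "joints": joint angles; "qd": joint speeds; "effort": joint torques, N m; "tool_pos": TCP position; "tcp_rot": TCP orientation; "force": force on the tool from outside, world axes, zero at the start; "moment": the same for the moment, N m; "width": finger opening in mm; "finger_force": force on a finger pad.
Only numpy, scipy, OpenCV 4.12 (cv2) and the standard library are available. Lean on these libraries where they do the work, as an engineer would, in place of code of your own. Each camera call takes 0.05 s, during which the arm holds its last target. There are 200 camera calls.

## Task

The printer's paper tray is locked shut. Take the release pin out of its wooden stand and push its thin rod straight through the small access hole in the printer's sloping front until the hidden catch lets go and the tray springs part-way out; put the pin back in its stand, standing upright with its handle down on the block, and draw the tray fully out to its stop. Leave the other things on the desk where they are.

Things in the scene. Friction and masses are not known exactly. Their poses are not given: they have to be found in the camera images.
- pin_handle (a point): the release pin, a loose tool 140 mm long, about 70 g, upright in its stand at the start: square black handle 24 x 24 mm, 60 mm long, on top of a round steel rod of 8 mm diameter, 80 mm long. This point is the handle's centre, 110 mm from the rod's tip; z runs from tip to handle, x and y are square to the handle's faces. In the stand the handle's underside rests on the block
- pin_tip (a point): the free end of the release pin's rod, 110 mm below the handle's centre along the pin; axes as the pin's
- stand_top (a point): the pin's stand, a fixed light-wood block 70 x 70 x 90 mm high with an upright round bore of 14 mm diameter, 85 mm deep, in its top. This point is the bore's centre at the top face, 90 mm above the desk; z up, x and y along the block's sides. An identical-looking block on the printer's other side holds a fat round marker; which is left and which right varies
- hole_mouth (a point): the printer's access hole: 16 mm diameter, in a black 36 mm square insert in the sloping white front panel, a straight guide 30 mm deep that takes the rod only along its axis (within about 10 degrees). This point is the centre of the mouth; z points straight out along the axis (up and towards the robot, 27 degrees from vertical), y is level along the panel, x runs up the slope
- pad_face (a point): the hidden sprung pad of the catch, inside the printer under the hole: the centre of its face, 34 mm in from the mouth along the hole's axis; axes as the hole's. The rod's tip must push it 10 to 14 mm further in (14 is its stop) against about 2 N rising to about 8 N, plus a little friction; the catch lets go at about 8 to 9 mm and comes back when the rod leaves
- tray (a joint): how far the paper tray is out, m: 0 locked shut and flush with the front; when tripped a spring throws it out to about 0.055 to 0.065; 0.12 at its stop. It stays where it is left; drawing it takes about 1.5 N plus drag of 20 N per m/s
- tray_lip (a point): middle of the top edge of the tray's black front plate, 80 mm above the desk; plate 214 wide, 72 high, 8 mm thick, upright. Moves with the tray: x points into the printer (the tray comes out along -x), y along the plate. Once sprung out, a gap of about 50 mm lies between plate and printer. Behind the plate the tray is open on top, floor at 14 mm, paper (from 39 mm behind) at 24 mm above the desk
- printer: the white desk printer with a black top, fixed: 240 mm deep (x), 300 wide (y), 142 high; origin at the centre of its underside, its front looks to its -x. The front is upright up to 90 mm, then the panel slopes back and up at 27 degrees from level to the flat top. The hole's mouth lies 70 mm ahead of the origin, 50 mm to its -y side, 116 mm up
- marker_center (a point): bystander: fat black round marker, 23 mm diameter, 140 mm long, standing in the other block; centre
- bottle_center (a point): bystander: glass bottle, 66 mm diameter, 190 mm tall; centre
- mug_center (a point): bystander: white mug, 80 mm diameter, 90 mm tall; centre
- spool_center (a point): bystander: wooden thread spool, 44 mm diameter, 56 mm tall; centre
- memo_center (a point): bystander: block of note paper 76 x 76 x 30 mm on the printer's top (142 mm above the desk); centre
Mind the look-alikes: they are no part of the job. What is shaped like the part that bears stand_top but blue or yellow is not meant.

How it is judged:
By the outcome, as a careful person would: the job done as asked, in the order asked, and still so for the second after the job is handed in, with the robot touching nothing.
It also fails if it takes over 70 s, if anything falls off the work surface, if the arm or the gripper's body presses on something with over 40 N, if the wrist force passes 120 N, or if a joint passes its speed limit or range.

## Working session

There is one attempt and no reset: what is moved stays moved. The work goes in short steps, Python scripts to look and compute and a tool call to move; the robot and the scene stay as the last step left them, time stands still between calls to the robot, and variables do not carry over. Pictures are saved under pics/ and viewed, at most 10 in all, crops included, and the job is handed in when it is done.

Besides the shell and the picture viewer there is one more tool, called after "Request:" in YAML: its name, and indented under it one key for each argument. drive_tool: Moves the arm, as the interface text tells. Its arguments: {"type":"object","properties":{"motion":{"type":"array"},"claw":{"type":"number"},"newtons":{"type":"number"}},"required":["motion"]}

```bash
mkdir -p pics
cat > h.py <<'E'
import numpy as np, cv2
from workcell import manip, vision
def snap(n,f=None):
    im,d=vision.capture(n)
    if f: cv2.imwrite(f,im[:,:,::-1])
    return im,d
def cam(n):
    c=vision.camera_model(n); return np.array(c["camera_matrix"]),c["k1"],np.array(c["R"]),np.array(c["t"]).ravel()
def ray(n,u,v):
    K,k1,R,t=cam(n); x=(u-K[0,2])/K[0,0]; y=(v-K[1,2])/K[1,1]
    rd=np.hypot(x,y); r=rd
    for _ in range(20): r=rd/(1+k1*r*r)
    s=1/(1+k1*r*r); d=R.T@np.array([x*s,y*s,1]); return -R.T@t,d
def onz(n,u,v,z):
    o,d=ray(n,u,v); return o+d*(z-o[2])/d[2]
def pt(n,u,v,dep):
    o,d=ray(n,u,v); return o+d*dep
def proj(n,X):
    K,k1,R,t=cam(n); c=R@np.array(X,float)+t; x,y=c[:2]/c[2]; f=1+k1*(x*x+y*y)
    return K[0,0]*x*f+K[0,2],K[1,1]*y*f+K[1,2]
def cloud(n,d):
    K,k1,R,t=cam(n); v,u=np.mgrid[:384,:512]
    x=(u-K[0,2])/K[0,0]; y=(v-K[1,2])/K[1,1]; rd=np.hypot(x,y); r=rd
    for _ in range(20): r=rd/(1+k1*r*r)
    s=1/(1+k1*r*r); P=np.stack([x*s*d,y*s*d,d],-1)
    return (P-t)@R
E
python3 - <<'E'
from h import *
a,_=snap("scene","pics/s0.png");b,_=snap("top","pics/t0.png")
for n in("scene","top"):
  K,k,R,t=cam(n);print(n,K[0,0],k,(-R.T@t).round(),R.round(2).tolist())
s=manip.get_state();print({k:np.round(v,3).tolist() for k,v in s.items()},manip.tcp_to_tips)
E
```

```text
scene 419.4110799043326 0.04400486998067198 [1142. -532.  915.] [[0.75, 0.66, 0.01], [0.48, -0.53, -0.7], [-0.45, 0.53, -0.72]]
top 432.7331011106201 -0.09604737216852809 [ 460.   59. 1551.] [[-0.01, -1.0, 0.01], [-0.99, 0.01, -0.12], [0.12, -0.01, -0.99]]
{'clock': 0.1, 'joints': [70.825, 26.893, -2.784, 87.866, 1.379, 65.375, -4.716], 'qd': [-0.087, -0.103, 0.037, -0.227, 0.016, 0.083, 0.03], 'effort': [0.0, -50.917, -0.081, -23.683, -0.061, 0.034, 0.0], 'tool_pos': [203.05, -643.159, 212.702], 'tcp_rot': [[0.954, 0.301, -0.001], [0.301, -0.954, 0.002], [-0.0, -0.002, -1.0]], 'force': [-0.184, 0.513, -0.25], 'moment': [-0.05, -0.023, -0.061], 'finger_force': 0.0, 'width': 87.323} 19.0
```

View pics/s0.png

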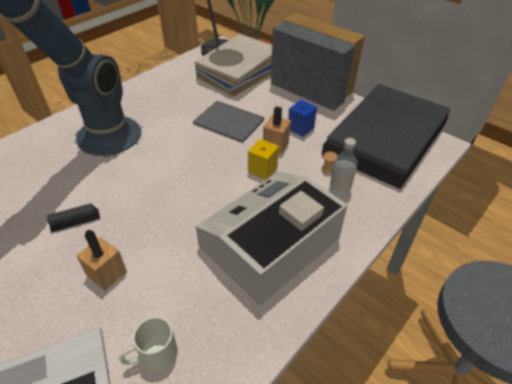

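View pics/t0.png

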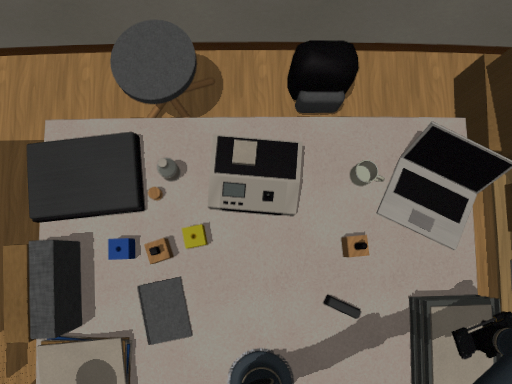

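The scene view shows the printer at about (270,240), with wood stands at (100,262) and (277,130). In the top view the hole insert is at (268,196) and the stands are at (356,245) and (158,250). I'll zoom in to tell the pin from the marker.

Run:
```python
from h import *
a=cv2.imread("pics/s0.png");b=cv2.imread("pics/t0.png")
def c(im,u,v,w=32): return cv2.resize(im[v-w:v+w,u-w:u+w],(390,290),interpolation=cv2.INTER_CUBIC)
cv2.imwrite("pics/z0.png",np.vstack([np.hstack([c(a,100,255),c(a,277,125)]),np.hstack([c(b,356,245),c(b,158,250)])]))
_,d=snap("top"); P=cloud("top",d)
hsv=cv2.cvtColor(b,cv2.COLOR_BGR2HSV)
m=cv2.inRange(hsv,(8,80,60),(20,200,255)); m[:110]=0;m[:,:140]=0
print(hsv[252,350],hsv[258,165])
n,l,s,ce=cv2.connectedComponentsWithStats(m)
for i in range(1,n):
  if s[i,4]>40: print(s[i],ce[i])
for (u,v) in [(268,196),(240,200),(362,245),(152,252),(255,160),(350,252)]: print((u,v),P[v,u].round(1))
# printer white/outline
Z=P[...,2]; mm=((Z>60)&(Z<150)).astype(np.uint8); mm[:,:200]=0; mm[:,310:]=0; mm[:125]=0;mm[230:]=0
top=P[(mm>0)&(Z>136)&(Z<147)]; print(cv2.minAreaRect(top[:,:2].astype(np.float32)))
al=P[mm>0]; print(cv2.minAreaRect(al[:,:2].astype(np.float32)),al[:,:2].min(0),al[:,:2].max(0))
```

```text
[ 15 140 140] [ 15 139 121]
[ 140  110  316    8 2162] [293.66466235 113.22617946]
[487 110  15  42 445] [492.88988764 131.60224719]
[ 473  169   39  144 3975] [493.27069182 242.37559748]
[148 187  15  14 151] [154.92715232 193.17218543]
[342 235  28  22 463] [354.11663067 245.84665227]
[144 238  26  26 393] [157.24173028 250.72773537]
(268, 196) [639.1 -31.7  95.6]
(240, 200) [625.3  63.3 104. ]
(362, 245) [ 469.1 -325.9  172.7]
(152, 252) [453.7 348.  150.7]
(255, 160) [748.   13.4 171.2]
(350, 252) [ 446.7 -307.    89.4]
((744.2452392578125, 11.304412841796875), (300.6764221191406, 174.8595733642578), 84.67431640625)
((673.5726318359375, 26.921676635742188), (317.66778564453125, 319.3655700683594), 84.49005126953125) [ 529.31964829 -146.04611349] [844.33092608 199.27947125]
```

View pics/z0.png

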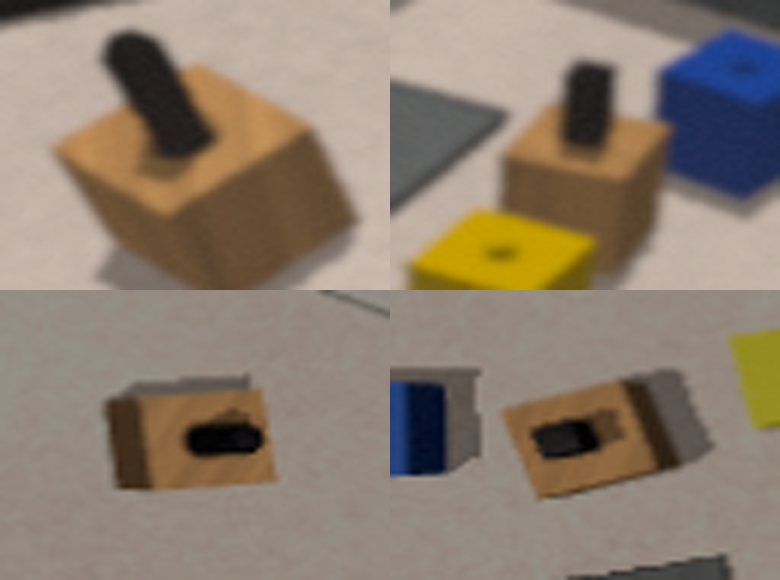

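The round-topped marker is in the -y stand (left crops). The square-topped pin is in the +y stand, at top (155,250) and scene (277,120). Next I'll measure precisely.

```bash
cat > m.py <<'E'
from h import *
a,_=snap("scene");b,db=snap("top")
def comp(m,u,v):
    n,l,s,c=cv2.connectedComponentsWithStats(m); k=l[v,u]
    if k==0:
        vs,us=np.nonzero(m); j=np.argmin((vs-v)**2+(us-u)**2); k=l[vs[j],us[j]]
    return (l==k).astype(np.uint8)
def rect(n,M,z):
    c=max(cv2.findContours(M,cv2.RETR_EXTERNAL,cv2.CHAIN_APPROX_NONE)[0],key=cv2.contourArea)[:,0]
    w=np.array([onz(n,u,v,z)[:2] for u,v in c],np.float32); return cv2.minAreaRect(w)
def cent(n,M,z):
    vs,us=np.nonzero(M); return onz(n,us.mean(),vs.mean(),z)[:2].round(1),(us.mean().round(1),vs.mean().round(1)),len(us)
E
python3 - <<'E'
from m import *
ha=cv2.cvtColor(a,cv2.COLOR_RGB2HSV);hb=cv2.cvtColor(b,cv2.COLOR_RGB2HSV)
va,vb=a.max(2),b.max(2)
# insert
for n,v,u,w,W in(("top",vb,268,196,12),("scene",va,237,210,12)):
    m=np.zeros_like(v);m[w-W:w+W,u-W:u+W]=(v[w-W:w+W,u-W:u+W]<95); M=comp(m,u,w); print("insert",n,cent(n,M,116))
# black top
for n,v,u,w in(("top",vb,285,160),("scene",va,255,220)):
    M=comp((v<70).astype(np.uint8),u,w); print("black",n,M.sum(),rect(n,M,142))
# stand
for n,h,hs,u,w,W in(("top",hb,b,157,250,18),("scene",ha,a,277,130,22)):
    win=h[w-W:w+W,u-W:u+W]; wood=(abs(win[...,0].astype(int)-14)<7)&(win[...,1]>90)
    V=win[...,2]; print(n,np.histogram(V[wood],bins=range(60,260,15)))
    t=V[wood]; thr,_=cv2.threshold(t.reshape(-1,1),0,255,cv2.THRESH_OTSU); print(thr)
    m=np.zeros(h.shape[:2],np.uint8); m[w-W:w+W,u-W:u+W]=wood&(V>thr); M=m
    M=cv2.morphologyEx(M,cv2.MORPH_OPEN,np.ones((2,2)))
    print("standtop",n,M.sum(),rect(n,M,90))
    k=np.zeros(h.shape[:2],np.uint8); k[w-W:w+W,u-W:u+W]=(V<60)
    vs,us=np.nonzero(k);print("dark",us.min(),us.max(),vs.min(),vs.max(),len(us))
P=cloud("top",db); 
for v in range(242,260): print(v,[f"{P[v,u,2]:.0f}/{vb[v,u]}" for u in range(145,170)])
E
```

```text
insert top (array([636.7, -29. ]), (np.float64(267.6), np.float64(196.0)), 120)
insert scene (array([639.3, -26.4]), (np.float64(237.5), np.float64(209.6)), 75)
black top 2394 ((764.286376953125, 8.700912475585938), (269.4226989746094, 123.41832733154297), 84.79733276367188)
black scene 3077 ((765.7411499023438, 10.612945556640625), (264.9939880371094, 120.0112075805664), 84.56314849853516)
top (array([ 21,  36,  26,  24, 105, 177,   0,   0,   0,   0,   0,   0,   0]), array([ 60,  75,  90, 105, 120, 135, 150, 165, 180, 195, 210, 225, 240,
       255]))
97.0
standtop top 316 ((454.6250915527344, 341.7989807128906), (69.0828628540039, 69.96788787841797), 18.07395362854004)
dark 150 172 239 257 122
scene (array([  7,  29, 161, 183,  40,  33,  53,  85,  11,   0,   0,   0,   0]), array([ 60,  75,  90, 105, 120, 135, 150, 165, 180, 195, 210, 225, 240,
       255]))
132.0
standtop scene 184 ((467.03607177734375, 344.9681701660156), (68.02154541015625, 69.07849884033203), 16.949697494506836)
dark 274 280 108 124 103
242 ['4/149', '-5/149', '5/148', '-2/141', '92/141', '100/140', '96/140', '9
[... 3702 characters left out ...]
', '92/142', '93/137', '91/133', '88/131', '92/133', '88/141', '94/137', '96/137', '88/138', '93/139', '92/144', '91/143', '97/143', '90/141', '87/135', '95/132', '93/132', '88/129', '1551/115', '94/85']
258 ['-1/149', '-5/149', '9/148', '1/143', '88/142', '87/141', '94/136', '84/132', '94/131', '95/135', '93/139', '92/136', '92/138', '96/138', '88/142', '92/145', '90/143', '90/142', '95/140', '94/134', '94/122', '90/103', '71/95', '45/89', '16/96']
259 ['2/148', '0/149', '4/148', '1/145', '93/141', '93/139', '86/134', '88/131', '91/130', '90/138', '92/138', '90/137', '94/138', '92/138', '96/143', '90/145', '95/143', '89/133', '88/107', '74/97', '46/89', '17/99', '-1/114', '7/136', '-3/138']
```

Run:
```python
from h import *
a=cv2.imread("pics/s0.png");b=cv2.imread("pics/t0.png")
print("handle top centre from top cam",onz("top",153,250.8,150).round(1))
Q=8
def draw(n,im,c,yaw,size,z,col,off,R=None):
    y=np.radians(yaw); pts=[]
    for sx,sy in((1,1),(1,-1),(-1,-1),(-1,1)):
        p=np.array([c[0]+size[0]/2*sx*np.cos(y)-size[1]/2*sy*np.sin(y),c[1]+size[0]/2*sx*np.sin(y)+size[1]/2*sy*np.cos(y),z]); pts.append((np.array(proj(n,p))-off+.5)*Q)
    cv2.polylines(im,[np.int32(pts)],True,col,1)
out=[]
for n,im,u,v in(("scene",a,277,122),("top",b,157,250)):
    w=24; z=cv2.resize(im[v-w:v+w,u-w:u+w],None,fx=Q,fy=Q,interpolation=cv2.INTER_CUBIC); o=np.array([u-w,v-w])
    for c,col in(((454.6,341.8),(0,255,0)),((467,345),(255,0,255)),((460,343.5),(255,255,0))):
        draw(n,z,c,17.5,(70,70),90,col,o); draw(n,z,c,17.5,(24,24),150,col,o)
    out.append(z)
cv2.imwrite("pics/o1.png",np.hstack(out))
```

```text
handle top centre from top cam [457.6 344.9 150. ]
```

View pics/o1.png

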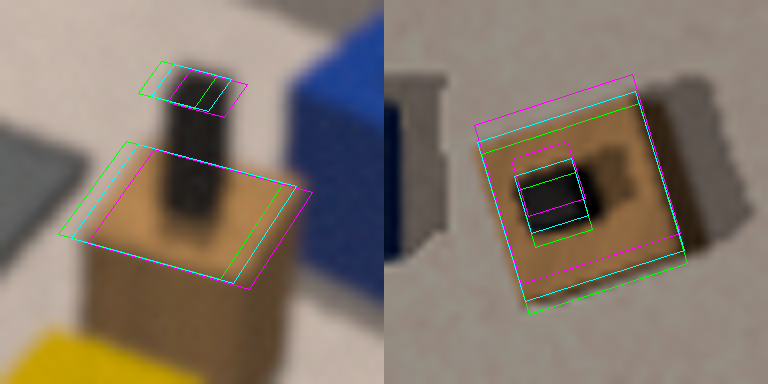

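```bash
cat > plan.py <<'E'
from h import *
from scipy.spatial.transform import Rotation as Ro
def st(): 
    s=manip.get_state(); return np.array(s["tool_pos"]),np.array(s["tcp_rot"]),s
def plan(goals,p=None,R=None,v=36,w=6.5):
    """goals: (pos,rot or None). prints repeated row (shift m, twist deg) per leg"""
    if p is None: p,R,_=st()
    for g,G in goals:
        G=R if G is None else G; rv=np.degrees(Ro.from_matrix(R.T@G).as_rotvec()); d=np.array(g)-p
        n=int(max(1,np.ceil(np.linalg.norm(d)/v),np.ceil(np.linalg.norm(rv)/w)))
        step=Ro.from_rotvec(np.radians(rv/n)).as_matrix(); C=R.copy()
        rows=[]
        for i in range(n): rows.append((C.T@d/n/1000).round(5).tolist()); C=C@step
        print(n,"rows twist",(rv/n).round(3).tolist())
        if np.abs(rv).max()<.3: print("  each",rows[0])
        else: print("  ",rows)
        p,R=np.array(g,float),G
def down(yaw):  # tool down, tool y axis at yaw-90
    c,s=np.cos(np.radians(yaw)),np.sin(np.radians(yaw)); return np.array([[c,s,0],[s,-c,0],[0,0,-1.]])
E
python3 -c "
from plan import *
plan([((480,-330,270),down(17.5)),((565,0,260),None),((460.5,344,220),None)])"
```

```text
12 rows twist [-0.004, 0.0, 0.002]
  each [0.02986, -0.01797, -0.00472]
10 rows twist [0.0, 0.0, 0.0]
  each [0.01803, -0.02892, 0.001]
11 rows twist [0.0, 0.0, 0.0]
  each [0.00034, -0.03268, 0.00364]
```

Request:
drive_tool:
  motion:
    - {"delta_pos": [0.03,-0.018,-0.005]}
    - {"delta_pos": [0.03,-0.018,-0.005]}
    - {"delta_pos": [0.03,-0.018,-0.005]}
    - {"delta_pos": [0.03,-0.018,-0.005]}
    - {"delta_pos": [0.03,-0.018,-0.005]}
    - {"delta_pos": [0.03,-0.018,-0.005]}
    - {"delta_pos": [0.03,-0.018,-0.005]}
    - {"delta_pos": [0.03,-0.018,-0.005]}
    - {"delta_pos": [0.03,-0.018,-0.005]}
    - {"delta_pos": [0.03,-0.018,-0.005]}
    - {"delta_pos": [0.03,-0.018,-0.005]}
    - {"delta_pos": [0.03,-0.018,-0.005]}
  claw: 1

```text
invalid input
```

Request:
drive_tool:
  motion:
    - {"delta_pos": [0.018,-0.029,0.001]}
    - {"delta_pos": [0.018,-0.029,0.001]}
    - {"delta_pos": [0.018,-0.029,0.001]}
    - {"delta_pos": [0.018,-0.029,0.001]}
    - {"delta_pos": [0.018,-0.029,0.001]}
    - {"delta_pos": [0.018,-0.029,0.001]}
    - {"delta_pos": [0.018,-0.029,0.001]}
    - {"delta_pos": [0.018,-0.029,0.001]}
    - {"delta_pos": [0.018,-0.029,0.001]}
    - {"delta_pos": [0.018,-0.029,0.001]}

```text
invalid input
```

Request:
drive_tool:
  motion:
    - {"delta_pos": [0.0003,-0.0327,0.0036]}
    - {"delta_pos": [0.0003,-0.0327,0.0036]}
    - {"delta_pos": [0.0003,-0.0327,0.0036]}
    - {"delta_pos": [0.0003,-0.0327,0.0036]}
    - {"delta_pos": [0.0003,-0.0327,0.0036]}
    - {"delta_pos": [0.0003,-0.0327,0.0036]}
    - {"delta_pos": [0.0003,-0.0327,0.0036]}
    - {"delta_pos": [0.0003,-0.0327,0.0036]}
    - {"delta_pos": [0.0003,-0.0327,0.0036]}
    - {"delta_pos": [0.0003,-0.0327,0.0036]}
    - {"delta_pos": [0.0003,-0.0327,0.0036]}
    - {"delta_pos": [0,0,0]}

```text
invalid input
```

Request:
drive_tool:
  motion:
    - {"delta_pos": [0.03,-0.018,-0.005],"twist": [0,0,0]}
    - {"delta_pos": [0.03,-0.018,-0.005],"twist": [0,0,0]}
    - {"delta_pos": [0.03,-0.018,-0.005],"twist": [0,0,0]}
    - {"delta_pos": [0.03,-0.018,-0.005],"twist": [0,0,0]}
    - {"delta_pos": [0.03,-0.018,-0.005],"twist": [0,0,0]}
    - {"delta_pos": [0.03,-0.018,-0.005],"twist": [0,0,0]}
    - {"delta_pos": [0.03,-0.018,-0.005],"twist": [0,0,0]}
    - {"delta_pos": [0.03,-0.018,-0.005],"twist": [0,0,0]}
    - {"delta_pos": [0.03,-0.018,-0.005],"twist": [0,0,0]}
    - {"delta_pos": [0.03,-0.018,-0.005],"twist": [0,0,0]}
    - {"delta_pos": [0.03,-0.018,-0.005],"twist": [0,0,0]}
    - {"delta_pos": [0.03,-0.018,-0.005],"twist": [0,0,0]}
  claw: 1

```text
clock: 1.25
tool_pos: [482.3, -327.9, 274.0]
tcp_rot: [[0.954, 0.301, 0.0], [0.301, -0.954, -0.0], [-0.0, 0.0, -1.0]]
force: [0.6, -0.7, -0.9]
width: 87.0
finger_force: 0.0
```

Request:
drive_tool:
  motion:
    - {"delta_pos": [0.018,-0.029,0.001],"twist": [0,0,0]}
    - {"delta_pos": [0.018,-0.029,0.001],"twist": [0,0,0]}
    - {"delta_pos": [0.018,-0.029,0.001],"twist": [0,0,0]}
    - {"delta_pos": [0.018,-0.029,0.001],"twist": [0,0,0]}
    - {"delta_pos": [0.018,-0.029,0.001],"twist": [0,0,0]}
    - {"delta_pos": [0.018,-0.029,0.001],"twist": [0,0,0]}
    - {"delta_pos": [0.018,-0.029,0.001],"twist": [0,0,0]}
    - {"delta_pos": [0.018,-0.029,0.001],"twist": [0,0,0]}
    - {"delta_pos": [0.018,-0.029,0.001],"twist": [0,0,0]}
    - {"delta_pos": [0.018,-0.029,0.001],"twist": [0,0,0]}

```text
clock: 2.08
tool_pos: [565.9, 2.9, 263.7]
tcp_rot: [[0.954, 0.301, 0.0], [0.301, -0.954, -0.0], [0.0, 0.0, -1.0]]
force: [0.4, 0.3, -0.6]
width: 87.2
finger_force: 0.0
```

Request:
drive_tool:
  motion:
    - {"delta_pos": [0.0003,-0.0327,0.0036],"twist": [0,0,0]}
    - {"delta_pos": [0.0003,-0.0327,0.0036],"twist": [0,0,0]}
    - {"delta_pos": [0.0003,-0.0327,0.0036],"twist": [0,0,0]}
    - {"delta_pos": [0.0003,-0.0327,0.0036],"twist": [0,0,0]}
    - {"delta_pos": [0.0003,-0.0327,0.0036],"twist": [0,0,0]}
    - {"delta_pos": [0.0003,-0.0327,0.0036],"twist": [0,0,0]}
    - {"delta_pos": [0.0003,-0.0327,0.0036],"twist": [0,0,0]}
    - {"delta_pos": [0.0003,-0.0327,0.0036],"twist": [0,0,0]}
    - {"delta_pos": [0.0003,-0.0327,0.0036],"twist": [0,0,0]}
    - {"delta_pos": [0.0003,-0.0327,0.0036],"twist": [0,0,0]}
    - {"delta_pos": [0.0003,-0.0327,0.0036],"twist": [0,0,0]}
    - {"delta_pos": [0,0,0],"twist": [0,0,0]}

```text
clock: 3.08
tool_pos: [456.2, 352.7, 223.8]
tcp_rot: [[0.95, 0.311, -0.003], [0.311, -0.95, 0.005], [-0.001, -0.005, -1.0]]
force: [-0.6, 0.2, 0.6]
width: 87.1
finger_force: 0.0
```

```bash
python3 -c "
from plan import *
p,R,s=st();print(p,np.round(s['joints'],1))
plan([((460.5,344,122),down(17.5))],v=15)"
```

```text
[456.15017409 352.70656439 223.77775878] [ -16.5   20.3  -32.4   99.5   11.6   63.5 -124.3]
7 rows twist [-0.043, 0.009, 0.09]
   [[0.00022, 0.00145, 0.01453], [0.00022, 0.00144, 0.01453], [0.00022, 0.00143, 0.01453], [0.00022, 0.00142, 0.01454], [0.00022, 0.00141, 0.01454], [0.00022, 0.0014, 0.01454], [0.00022, 0.00138, 0.01454]]
```

Request:
drive_tool:
  motion:
    - {"delta_pos": [0.0015,0.01,0.01],"twist": [-0.3,0.06,0.6]}
    - {"delta_pos": [0,0,0.015],"twist": [0,0,0]}
    - {"delta_pos": [0,0,0.015],"twist": [0,0,0]}
    - {"delta_pos": [0,0,0],"twist": [0,0,0]}
    - {"delta_pos": [0,0,0],"twist": [0,0,0]}

```text
clock: 3.5
tool_pos: [465.8, 333.7, 183.0]
tcp_rot: [[0.958, 0.288, 0.001], [0.288, -0.957, -0.007], [-0.001, 0.007, -1.0]]
force: [0.6, -0.5, -0.0]
width: 87.5
finger_force: 0.0
```

```bash
python3 -c "
from plan import *
p,R,s=st();print(p,R.round(4).tolist(),np.round(s['joints'],1))
snap('top','pics/t1.png')
plan([((460.5,344,122),down(17.5))],v=15)"
```

```text
[465.82483657 333.74268544 182.99395613] [[0.9575, 0.2883, 0.0012], [0.2884, -0.9575, -0.0071], [-0.0009, 0.0072, -1.0]] [ -16.1   22.1  -30.9  102.6   13.4   59.1 -125.3]
5 rows twist [0.07, -0.012, -0.142]
   [[-0.00056, -0.00217, 0.01239], [-0.00055, -0.00216, 0.01239], [-0.00054, -0.00214, 0.0124], [-0.00053, -0.00213, 0.0124], [-0.00053, -0.00212, 0.0124]]
```

Request:
drive_tool:
  motion:
    - {"delta_pos": [-0.0028,-0.0107,0],"twist": [0.35,-0.06,-0.7]}
    - {"delta_pos": [0,0,0],"twist": [0,0,0]}
    - {"delta_pos": [0,0,0],"twist": [0,0,0]}
    - {"delta_pos": [0,0,0],"twist": [0,0,0]}

```text
clock: 3.88
tool_pos: [459.5, 346.0, 184.6]
tcp_rot: [[0.953, 0.303, 0.001], [0.303, -0.953, 0.001], [0.001, -0.001, -1.0]]
force: [-0.4, -0.4, 0.0]
width: 87.1
finger_force: 0.0
```

```bash
python3 -c "
from plan import *
p,R,s=st();print(p,R.round(4).tolist(),np.round(s['qd'],2))
plan([((460.5,344,122),down(17.5))],v=15)"
```

```text
[459.5163281  345.98409925 184.55639097] [[0.9529, 0.3033, 0.0007], [0.3033, -0.9529, 0.0013], [0.0011, -0.001, -1.0]] [ 0.19  0.19  0.43  0.23  0.05  0.03 -0.03]
5 rows twist [-0.012, -0.012, 0.031]
  each [5e-05, 0.00045, 0.01251]
```

Request:
drive_tool:
  motion:
    - {"delta_pos": [0,0.002,0.012],"twist": [0,0,0]}
    - {"delta_pos": [0,0,0.016],"twist": [0,0,0]}
    - {"delta_pos": [0,0,0.016],"twist": [0,0,0]}
    - {"delta_pos": [0,0,0.012],"twist": [0,0,0]}
    - {"delta_pos": [0,0,0.006],"twist": [0,0,0]}
    - {"delta_pos": [0,0,0],"twist": [0,0,0]}
    - {"delta_pos": [0,0,0],"twist": [0,0,0]}

```text
clock: 4.47
tool_pos: [460.1, 343.8, 121.8]
tcp_rot: [[0.953, 0.303, -0.001], [0.303, -0.953, 0.001], [-0.0, -0.001, -1.0]]
force: [0.6, -0.1, -0.4]
width: 86.6
finger_force: 0.0
```

Request:
drive_tool:
  motion:
    - {"delta_pos": [0,0,0],"twist": [0,0,0]}
    - {"delta_pos": [0,0,0],"twist": [0,0,0]}
    - {"delta_pos": [0,0,0],"twist": [0,0,0]}
    - {"delta_pos": [0,0,0],"twist": [0,0,0]}
    - {"delta_pos": [0,0,0],"twist": [0,0,0]}
    - {"delta_pos": [0,0,0],"twist": [0,0,0]}
    - {"delta_pos": [0,0,0],"twist": [0,0,0]}
    - {"delta_pos": [0,0,0],"twist": [0,0,0]}
  claw: -1
  newtons: 40

```text
clock: 5.13
tool_pos: [460.0, 343.7, 122.0]
tcp_rot: [[0.953, 0.303, -0.0], [0.303, -0.953, 0.001], [0.0, -0.001, -1.0]]
force: [0.2, 0.0, 0.1]
width: 41.9
finger_force: 0.0
```

```bash
python3 -c "
from plan import *
p,R,s=st();print(p,R.round(4).tolist(),s['width'],s['finger_force'],s['force'])"
```

```text
[460.04431683 343.74707964 121.99489446] [[0.9531, 0.3027, -0.0002], [0.3027, -0.9531, 0.0008], [0.0001, -0.0008, -1.0]] 41.87285015677585 0.0 [0.15831592 0.01578576 0.13439268]
```

Request:
drive_tool:
  motion:
    - {"delta_pos": [0,0,0],"twist": [0,0,0]}
    - {"delta_pos": [0,0,0],"twist": [0,0,0]}
    - {"delta_pos": [0,0,0],"twist": [0,0,0]}
    - {"delta_pos": [0,0,0],"twist": [0,0,0]}
    - {"delta_pos": [0,0,0],"twist": [0,0,0]}
    - {"delta_pos": [0,0,0],"twist": [0,0,0]}

```text
clock: 5.63
tool_pos: [460.0, 343.9, 122.0]
tcp_rot: [[0.953, 0.303, -0.0], [0.303, -0.953, 0.001], [0.0, -0.001, -1.0]]
force: [-0.3, 1.4, 0.4]
width: 24.1
finger_force: 39.6
```

```bash
python3 -c "
from plan import *
p,R,s=st();print(p,R.round(4).tolist(),s['width'],s['finger_force'],s['force'],s['moment'])"
```

```text
[459.99867152 343.89105687 121.97209867] [[0.953, 0.3029, -0.0002], [0.3029, -0.953, 0.001], [0.0001, -0.001, -1.0]] 24.08937312477172 39.639737606048584 [-0.30153731  1.39363667  0.41772386] [ 0.1326255   0.02592454 -0.02742082]
```

```bash
cat >> plan.py <<'E'
YAW=-5.3; H=np.array([638,-28,116.]); L=112
def frame(yaw=YAW,tilt=27.):
    y=np.radians(yaw);t=np.radians(tilt)
    ax=np.array([-np.sin(t)*np.cos(y),-np.sin(t)*np.sin(y),np.cos(t)]); ty=-np.array([-np.sin(y),np.cos(y),0])
    return ax,np.stack([np.cross(ty,-ax),ty,-ax],1)
E
python3 -c "
from plan import *
ax,G=frame(); print(ax,G)
p,R,_=st()
plan([(p+[0,0,152],None),(H+ax*(L+45),G)],v=30,w=3.5)"
```

```text
[-0.45204955  0.04193537  0.89100652] [[ 0.8871972  -0.09237059  0.45204955]
 [-0.0823028  -0.9957247  -0.04193537]
 [ 0.4539905  -0.         -0.89100652]]
6 rows twist [0.0, 0.0, 0.0]
  each [0.0, -3e-05, -0.02533]
13 rows twist [-0.42, 2.049, 1.73]
   [[-0.00066, 0.02928, 0.00136], [0.00017, 0.02927, 0.00157], [0.00099, 0.02924, 0.0018], [0.0018, 0.02919, 0.00207], [0.0026, 0.0291, 0.00236], [0.00339, 0.02899, 0.00268], [0.00416, 0.02886, 0.00303], [0.00492, 0.0287, 0.0034], [0.00565, 0.02851, 0.0038], [0.00637, 0.0283, 0.00422], [0.00706, 0.02807, 0.00467], [0.00773, 0.02781, 0.00514], [0.00837, 0.02753, 0.00563]]
```

Request:
drive_tool:
  motion:
    - {"delta_pos": [0,0,-0.005],"twist": [0,0,0]}
    - {"delta_pos": [0,0,-0.014],"twist": [0,0,0]}
    - {"delta_pos": [0,0,-0.019],"twist": [0,0,0]}
    - {"delta_pos": [0,0,-0.019],"twist": [0,0,0]}
    - {"delta_pos": [0,0,-0.019],"twist": [0,0,0]}
    - {"delta_pos": [0,0,-0.019],"twist": [0,0,0]}
    - {"delta_pos": [0,0,-0.019],"twist": [0,0,0]}
    - {"delta_pos": [0,0,-0.019],"twist": [0,0,0]}
    - {"delta_pos": [0,0,-0.014],"twist": [0,0,0]}
    - {"delta_pos": [0,0,-0.005],"twist": [0,0,0]}

```text
clock: 6.47
tool_pos: [460.8, 344.3, 276.6]
tcp_rot: [[0.953, 0.303, 0.003], [0.303, -0.953, 0.003], [0.004, -0.002, -1.0]]
force: [0.3, -0.1, -0.6]
width: 23.8
finger_force: 39.6
```

Request:
drive_tool:
  motion:
    - {"delta_pos": [-0.0007,0.0293,0.0014],"twist": [-0.42,2.05,1.73]}
    - {"delta_pos": [0.0002,0.0293,0.0016],"twist": [-0.42,2.05,1.73]}
    - {"delta_pos": [0.001,0.0292,0.0018],"twist": [-0.42,2.05,1.73]}
    - {"delta_pos": [0.0018,0.0292,0.0021],"twist": [-0.42,2.05,1.73]}
    - {"delta_pos": [0.0026,0.0291,0.0024],"twist": [-0.42,2.05,1.73]}
    - {"delta_pos": [0.0034,0.029,0.0027],"twist": [-0.42,2.05,1.73]}
    - {"delta_pos": [0.0042,0.0289,0.003],"twist": [-0.42,2.05,1.73]}
    - {"delta_pos": [0.0049,0.0287,0.0034],"twist": [-0.42,2.05,1.73]}
    - {"delta_pos": [0.0057,0.0285,0.0038],"twist": [-0.42,2.05,1.73]}
    - {"delta_pos": [0.0064,0.0283,0.0042],"twist": [-0.42,2.05,1.73]}
    - {"delta_pos": [0.0071,0.0281,0.0047],"twist": [-0.42,2.05,1.73]}
    - {"delta_pos": [0.0077,0.0278,0.0051],"twist": [-0.42,2.05,1.73]}

```text
clock: 7.47
tool_pos: [558.3, 4.7, 256.6]
tcp_rot: [[0.905, -0.064, 0.421], [-0.055, -0.998, -0.034], [0.422, 0.007, -0.907]]
force: [1.7, -0.4, -0.5]
width: 23.8
finger_force: 39.6
```

Request:
drive_tool:
  motion:
    - {"delta_pos": [0.0084,0.0275,0.0056],"twist": [-0.42,2.05,1.73]}
    - {"delta_pos": [0,0,0],"twist": [0,0,0]}
    - {"delta_pos": [0,0,0],"twist": [0,0,0]}
    - {"delta_pos": [0,0,0],"twist": [0,0,0]}
    - {"delta_pos": [0,0,0],"twist": [0,0,0]}

```text
clock: 7.88
tool_pos: [567.1, -20.3, 255.9]
tcp_rot: [[0.887, -0.09, 0.452], [-0.08, -0.996, -0.041], [0.454, 0.0, -0.891]]
force: [0.6, 1.4, -0.8]
width: 23.7
finger_force: 39.6
```

```bash
python3 -c "
from plan import *
ax,G=frame()
p,R,s=st(); print(p,R.round(3).tolist(),s['clock'],'tip',p+R[:,2]*L)
plan([(H+ax*(L+45),G)])
a,_=snap('scene');b,_=snap('top')
print(proj('scene',p+R[:,2]*L),proj('top',p+R[:,2]*L),proj('scene',H),proj('top',H))
f=lambda im,u,v:cv2.resize(im[v-28:v+28,u-36:u+36,::-1],None,fx=10.5,fy=10.5,interpolation=cv2.INTER_CUBIC)[:,:395] if 0 else cv2.resize(im[v-36:v+36,u-24:u+24,::-1],None,fx=8,fy=8,interpolation=cv2.INTER_CUBIC)
cv2.imwrite('pics/a1.png',np.hstack([f(a,237,195),f(b,268,200)]))"
```

```text
[567.13394334 -20.3026022  255.89709074] [[0.887, -0.09, 0.452], [-0.08, -0.996, -0.041], [0.454, 0.0, -0.891]] 7.8833 tip [617.75319145 -24.89301426 156.09418579]
1 rows twist [-0.054, 0.011, 0.108]
  each [-1e-05, 0.00112, 1e-05]
(np.float64(231.2508377804393), np.float64(194.35286530510388)) (np.float64(267.13997000007026), np.float64(200.2615887844129)) (np.float64(236.69004316409433), np.float64(209.73671513451168)) (np.float64(267.2725288740771), np.float64(195.59403146831394))
```

View pics/a1.png

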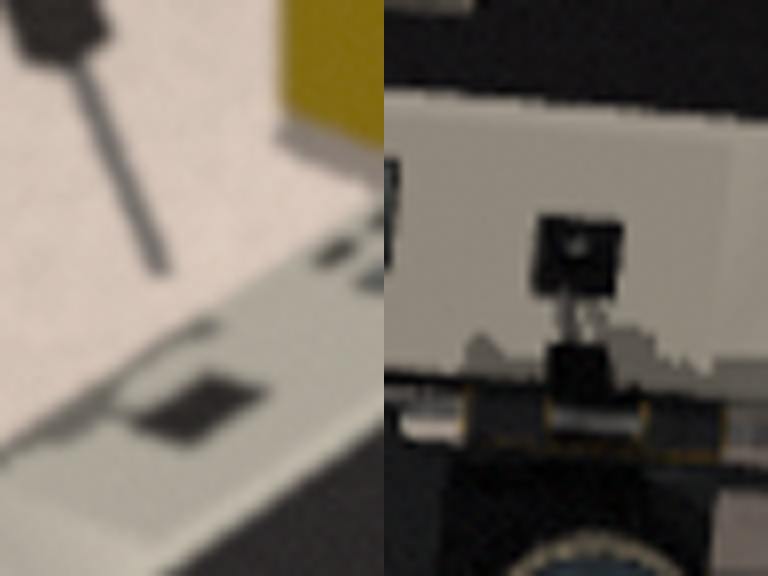

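The scene crop shows the rod tip at about (232.5,192) and the insert centre at (237.7,209.7). In the top crop the tip is at about (266.4,199.8) and the insert at (267.6,195.7). I'll triangulate both points.

```bash
cat >> plan.py <<'E'
from scipy.optimize import least_squares
def tri(su,sv,tu,tv,x0=(620,-25,140)):
    r=least_squares(lambda X:np.r_[np.array(proj('scene',X))-(su,sv),np.array(proj('top',X))-(tu,tv)],x0); return r.x.round(1),r.fun.round(2)
E
python3 -c "
from plan import *
print(tri(232.5,192,266.4,199.8),tri(237.7,209.7,267.6,195.7))
a,_=snap('scene'); g=a.max(2)
for v in range(176,200): print(v,g[v,222:242])"
```

```text
(array([618.9, -21.7, 162.9]), array([-0.13,  0.01, -0.13, -0.11])) (array([639.2, -27.4, 116.3]), array([-0.52,  0.05, -0.51, -0.46]))
176 [211 200 166 128 116 137 175 202 211 212 211 213 213 213 212 213 213 212
 213 215]
177 [212 205 179 141 119 127 163 195 210 211 212 212 213 213 214 213 215 215
 214 215]
178 [214 210 196 161 128 121 150 189 208 213 214 214 213 213 213 212 215 215
 214 217]
179 [213 212 203 178 140 118 138 176 200 213 215 214 215 215 215 212 211 212
 215 215]
180 [212 213 209 193 159 128 123 153 191 207 214 214 216 215 214 214 212 211
 213 216]
181 [212 210 208 204 179 139 119 139 175 203 213 215 215 218 216 214 213 213
 213 217]
182 [209 210 211 210 195 159 123 126 158 193 211 214 214 215 217 215 216 215
 216 217]
183 [210 212 210 214 204 171 133 119 143 179 205 213 214 215 216 216 216 216
 216 215]
184 [211 214 214 216 208 182 142 118 130 167 198 212 214 215 215 217 217 217
 218 217]
185 [214 214 216 217 212 196 161 125 122 151 191 211 218 218 218 217 218 218
 218 219]
186 [213 215 213 216 213 206 181 143 119 140 177 203 215 217 218 218 218 219
 219 218]
187 [21
[... 423 characters left out ...]
218]
192 [213 211 211 212 212 213 211 209 192 163 134 138 172 201 216 215 217 218
 217 219]
193 [212 211 212 211 212 211 212 212 204 186 169 170 187 205 214 217 218 217
 217 216]
194 [213 212 210 211 210 210 211 212 211 207 202 202 207 212 215 216 216 216
 216 211]
195 [214 214 213 212 211 210 212 213 211 214 215 215 215 216 216 216 218 215
 207 200]
196 [215 215 212 212 210 212 214 214 214 213 215 216 215 214 212 212 210 205
 195 187]
197 [216 215 214 212 212 212 213 214 214 211 213 215 214 212 210 201 193 187
 180 174]
198 [216 214 212 214 212 213 214 213 214 212 213 213 212 206 192 174 161 158
 165 170]
199 [216 214 211 212 212 214 212 214 213 210 209 205 196 183 162 140 128 133
 150 164]
```

Request:
drive_tool:
  motion:
    - {"delta_pos": [-0.001,0.0033,0.008],"twist": [0,0,0]}
    - {"delta_pos": [0,0,0.012],"twist": [0,0,0]}
    - {"delta_pos": [0,0,0.01],"twist": [0,0,0]}
    - {"delta_pos": [0,0,0.005],"twist": [0,0,0]}
    - {"delta_pos": [0,0,0],"twist": [0,0,0]}
    - {"delta_pos": [0,0,0],"twist": [0,0,0]}
    - {"delta_pos": [0,0,0],"twist": [0,0,0]}

```text
clock: 8.62
tool_pos: [582.0, -26.3, 224.3]
tcp_rot: [[0.887, -0.092, 0.452], [-0.082, -0.996, -0.042], [0.454, 0.0, -0.891]]
force: [-0.2, -0.5, -0.8]
width: 23.8
finger_force: 39.6
```

```bash
python3 -c "
from plan import *
ax,G=frame()
p,R,s=st(); t=p+R[:,2]*L; print(p,R.round(3).tolist(),s['force'],'tip',t,(t-H)@ax, (t-H)@G)
a,_=snap('scene');b,_=snap('top')
print(proj('scene',t),proj('top',t))
f=lambda im,u,v:cv2.resize(im[v-18:v+18,u-12:u+12,::-1],None,fx=16,fy=16,interpolation=cv2.INTER_CUBIC)
cv2.imwrite('pics/a2.png',np.hstack([f(a,237,203),f(b,268,198)]))"
```

```text
[582.01272467 -26.277775   224.31357912] [[0.887, -0.092, 0.452], [-0.082, -0.996, -0.042], [0.454, 0.0, -0.891]] [-0.24097757 -0.48876427 -0.84146287] tip [632.66338541 -30.98387106 124.53200153] 9.889353532457033 [-0.61560096  3.46406034 -9.88935353]
(np.float64(234.26208768517068), np.float64(207.1000913302441)) (np.float64(268.3453914102179), np.float64(196.86224253161))
```

View pics/a2.png

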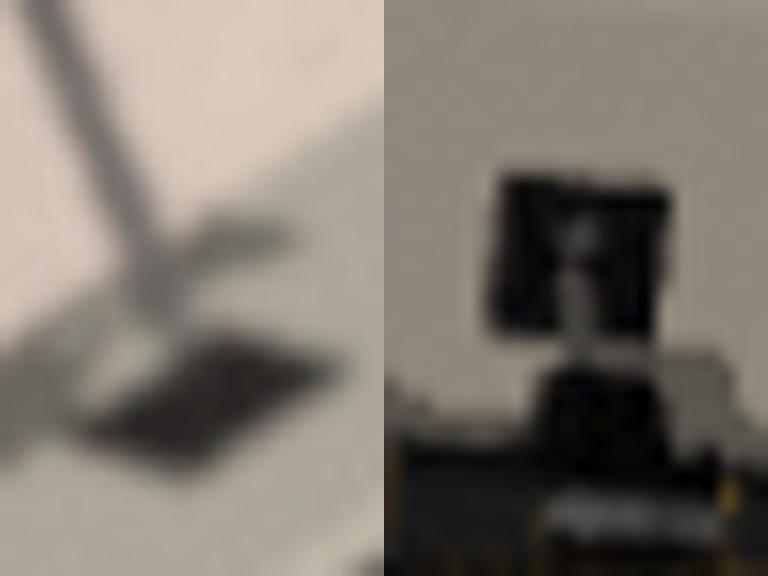

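```bash
python3 -c "
from plan import *
ax,G=frame()
h,_=tri(237.7,209.7,267.6,195.7)
for q in ((234.5,203.4,267.25,196.25),(234.6,204.4,267.3,196.3)):
  t,e=tri(*q); print(t,e,(t-H)@G,(t-h)@G)
b,d=snap('top'); g=b.max(2)
print(g[188:204,258:278])
a,_=snap('scene'); print(a.max(2)[196:216,228:246])"
```

```text
[632.3 -27.9 135.7] [ 0.37 -0.04  0.36  0.33] [  3.87835851   0.42693988 -20.13370452] [  2.7269064   1.1352194 -20.3837008]
[632.6 -28.1 132.4] [ 0.34 -0.03  0.33  0.3 ] [  2.66280958   0.59837364 -17.04938105] [  1.51135747   1.30665317 -17.29937733]
[[143 141 143 142 142 143 142 143 142 143 143 142 143 142 142 143 143 143
  142 142]
 [143 143 142 142 142 142 143 142 143 143 143 143 143 143 142 143 142 142
  141 143]
 [142 143 142 143 141 118 113 113 113 120 120 128 130 130 130 140 143 143
  142 143]
 [143 144 142 143 142  63  26  26  32  58  59  82  85  85  85 110 139 143
  143 142]
 [142 143 143 144 132  55  10  15  15  17  17  14  10  11  14  30 133 142
  142 143]
 [143 142 143 143 116  47  18  17  20  19  36  21  16  16  15  36 133 143
  142 143]
 [142 142 143 142 116  47  16  13  23  47  59  32  15  15  14  57 133 141
  142 142]
 [142 142 143 142 108  42  14   9  15  48  52  28  11  15  16  73 136 143
  143 142]
 [143 141 142 141  91  32  14   7  15  43  24   9   7  15  15  70 135 143
  142 142]
 [141 142 143 142  81  27  16  13  25  67  49  16  12  16  13  83 136 142
  142 14
[... 1314 characters left out ...]
 85 100 118 132 143 154]
 [117 122 131 149 163 162 144 113  83  62  52  49  54  58  72  87 101 118]
 [110 116 136 153 151 140 119  87  58  49  45  44  40  42  48  55  74 101]
 [107 119 137 139 120  98  76  57  46  47  41  43  43  46  59  77 100 128]
 [105 108 117 106  80  61  50  44  43  41  43  44  50  67  88 116 141 159]
 [107  95  84  69  53  42  43  43  46  45  44  58  77 102 127 152 162 170]
 [127 113  89  74  64  53  46  44  43  46  61  87 115 138 157 168 174 171]
 [158 148 132 120 104  88  75  63  61  72  93 126 150 163 169 171 173 173]
 [172 169 162 156 148 132 121 108 101 113 135 156 167 173 173 174 173 172]
 [174 175 173 172 168 161 158 147 144 152 160 168 171 174 172 172 173 172]]
```

The scene crop has the tip at about (234.5,204) and the top crop has it at about (267.4,196.8), in line with the hole to within about 2 mm. I'll advance slowly and watch the force.

Request:
drive_tool:
  motion:
    - {"delta_pos": [-0.0012,0.0004,0.004],"twist": [0,0,0]}
    - {"delta_pos": [0,0,0.005],"twist": [0,0,0]}
    - {"delta_pos": [0,0,0.005],"twist": [0,0,0]}
    - {"delta_pos": [0,0,0.005],"twist": [0,0,0]}
    - {"delta_pos": [0,0,0],"twist": [0,0,0]}

```text
clock: 9.23
tool_pos: [589.0, -27.6, 205.3]
tcp_rot: [[0.888, -0.093, 0.45], [-0.082, -0.996, -0.042], [0.452, 0.0, -0.892]]
force: [0.0, -0.3, -1.7]
width: 23.6
finger_force: 39.6
```

Request:
drive_tool:
  motion:
    - {"delta_pos": [0,0,0.004],"twist": [0,0,0]}
    - {"delta_pos": [0,0,0.004],"twist": [0,0,0]}
    - {"delta_pos": [0,0,0],"twist": [0,0,0]}
    - {"delta_pos": [0,0,0],"twist": [0,0,0]}

```text
clock: 9.57
tool_pos: [592.9, -27.8, 199.4]
tcp_rot: [[0.887, -0.093, 0.452], [-0.082, -0.996, -0.042], [0.454, 0.0, -0.891]]
force: [-0.5, -0.7, -1.2]
width: 23.8
finger_force: 39.6
```

Request:
drive_tool:
  motion:
    - {"delta_pos": [0,0,0.004],"twist": [0,0,0]}
    - {"delta_pos": [0,0,0.004],"twist": [0,0,0]}
    - {"delta_pos": [0,0,0.004],"twist": [0,0,0]}
    - {"delta_pos": [0,0,0],"twist": [0,0,0]}
    - {"delta_pos": [0,0,0],"twist": [0,0,0]}

```text
clock: 9.98
tool_pos: [598.3, -28.4, 188.5]
tcp_rot: [[0.887, -0.093, 0.451], [-0.082, -0.996, -0.042], [0.453, 0.0, -0.891]]
force: [0.4, 0.0, -0.6]
width: 24.1
finger_force: 39.6
```

```bash
python3 -c "
from plan import *
ax,G=frame()
p,R,s=st(); t=p+R[:,2]*L; print(s['clock'],s['force'],s['moment'],(t-H)@G)
a,_=snap('scene');b,_=snap('top')
f=lambda im,u,v:cv2.resize(im[v-24:v+24,u-24:u+24,::-1],None,fx=8,fy=8,interpolation=cv2.INTER_CUBIC)
cv2.imwrite('pics/a3.png',np.hstack([f(a,237,203),f(b,268,198)]))"
```

```text
9.9833 [ 0.39582486  0.01599015 -0.60255191] [ 0.06763988  0.66381604 -0.05437831] [-2.36611768  4.07521756 29.41495506]
```

View pics/a3.png

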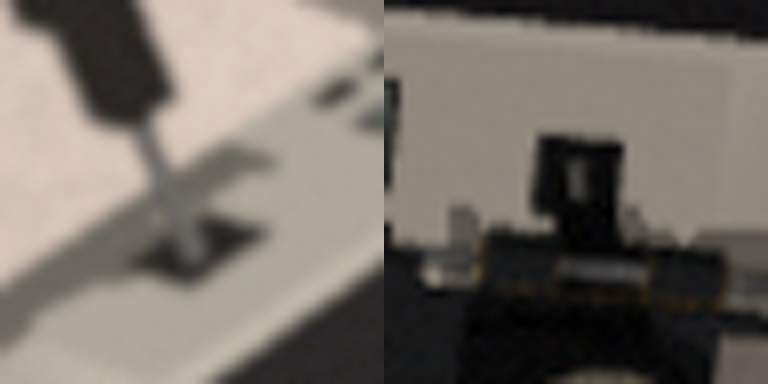

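The rod enters the black insert at scene crop (195,262), with about 54 mm still showing and no contact force, so it is in the guide. I'll push further.

Request:
drive_tool:
  motion:
    - {"delta_pos": [0,0,0.003],"twist": [0,0,0]}
    - {"delta_pos": [0,0,0.003],"twist": [0,0,0]}
    - {"delta_pos": [0,0,0.003],"twist": [0,0,0]}
    - {"delta_pos": [0,0,0],"twist": [0,0,0]}
    - {"delta_pos": [0,0,0],"twist": [0,0,0]}
    - {"delta_pos": [0,0,0],"twist": [0,0,0]}

```text
clock: 10.58
tool_pos: [602.7, -28.8, 181.3]
tcp_rot: [[0.887, -0.093, 0.453], [-0.082, -0.996, -0.042], [0.455, 0.0, -0.891]]
force: [-3.4, -0.5, 4.4]
width: 23.8
finger_force: 39.7
```

Request:
drive_tool:
  motion:
    - {"delta_pos": [0,0,0.002],"twist": [0,0,0]}
    - {"delta_pos": [0,0,0.002],"twist": [0,0,0]}
    - {"delta_pos": [0,0,0],"twist": [0,0,0]}
    - {"delta_pos": [0,0,0],"twist": [0,0,0]}
    - {"delta_pos": [0,0,0],"twist": [0,0,0]}

```text
clock: 11.0
tool_pos: [604.6, -28.9, 178.0]
tcp_rot: [[0.887, -0.093, 0.453], [-0.082, -0.996, -0.042], [0.455, 0.0, -0.89]]
force: [-3.3, 0.3, 5.1]
width: 23.9
finger_force: 39.7
```

Request:
drive_tool:
  motion:
    - {"delta_pos": [0,0,0.002],"twist": [0,0,0]}
    - {"delta_pos": [0,0,0.0015],"twist": [0,0,0]}
    - {"delta_pos": [0,0,0],"twist": [0,0,0]}
    - {"delta_pos": [0,0,0],"twist": [0,0,0]}
    - {"delta_pos": [0,0,0],"twist": [0,0,0]}

```text
clock: 11.42
tool_pos: [606.0, -29.0, 174.5]
tcp_rot: [[0.887, -0.093, 0.453], [-0.082, -0.996, -0.042], [0.455, 0.0, -0.891]]
force: [-2.9, 0.0, 5.1]
width: 24.1
finger_force: 39.7
```

```bash
cat > tray.py <<'E'
from plan import *
a,da=snap('scene','pics/sx.png');b,db=snap('top')
c,s=np.cos(np.radians(YAW)),np.sin(np.radians(YAW))
O=H[:2]-np.array([[c,-s],[s,c]])@[-70,-50]
Px=cloud('top',db); q=(Px[...,:2]-O)@np.array([[c,-s],[s,c]])
m=(abs(q[...,1])<140)&(q[...,0]<-125)&(q[...,0]>-270)&(Px[...,2]>60)&(Px[...,2]<95)
print('O',O,'n',m.sum(), np.percentile(q[m],[2,50,98],axis=0).round() if m.any() else '')
E
python3 -c "
from tray import *
p,R,s=st(); t=p+R[:,2]*L; ax,G=frame(); print(s['clock'],s['force'],(t-H)@G)"
```

```text
O [712.31925825  15.32029379] n 64 [[-180.   -7.]
 [-176.   67.]
 [-171.  104.]]
11.5167 [-2.73286807 -0.33628118  3.88285982] [-1.67679701  4.02689175 45.42822235]
```

The tray plate is now at about -176 in the printer frame, so it has sprung out roughly 58 mm. I'll withdraw the pin.

Request:
drive_tool:
  motion:
    - {"delta_pos": [0,0,-0.005],"twist": [0,0,0]}
    - {"delta_pos": [0,0,-0.012],"twist": [0,0,0]}
    - {"delta_pos": [0,0,-0.015],"twist": [0,0,0]}
    - {"delta_pos": [0,0,-0.015],"twist": [0,0,0]}
    - {"delta_pos": [0,0,-0.015],"twist": [0,0,0]}
    - {"delta_pos": [0,0,-0.015],"twist": [0,0,0]}
    - {"delta_pos": [0,0,-0.013],"twist": [0,0,0]}
    - {"delta_pos": [0,0,0],"twist": [0,0,0]}
    - {"delta_pos": [0,0,0],"twist": [0,0,0]}
    - {"delta_pos": [0,0,0],"twist": [0,0,0]}

```text
clock: 12.35
tool_pos: [564.5, -25.4, 253.7]
tcp_rot: [[0.888, -0.093, 0.451], [-0.082, -0.996, -0.042], [0.453, 0.0, -0.892]]
force: [-0.7, 0.6, -1.4]
width: 23.8
finger_force: 39.6
```

```bash
python3 -c "
from tray import *
p,R,s=st(); print(p,s['force'])
R0=down(17.62)
plan([((460,344,280),R0)],v=30,w=3.5)"
```

```text
O [712.31925825  15.32029379] n 49 [[-179.   46.]
 [-176.   74.]
 [-170.  104.]]
[564.63256944 -25.34614155 253.24017781] [-0.36200988 -0.32647844 -1.354733  ]
13 rows twist [0.415, -2.04, -1.731]
   [[-0.00856, -0.02754, -0.00666], [-0.00795, -0.02784, -0.00616], [-0.00732, -0.02811, -0.00569], [-0.00666, -0.02836, -0.00523], [-0.00598, -0.02859, -0.0048], [-0.00527, -0.02879, -0.00439], [-0.00455, -0.02897, -0.00401], [-0.00381, -0.02913, -0.00365], [-0.00305, -0.02926, -0.00332], [-0.00228, -0.02936, -0.00301], [-0.00149, -0.02944, -0.00273], [-0.00069, -0.02949, -0.00248], [0.00011, -0.02951, -0.00225]]
```

Request:
drive_tool:
  motion:
    - {"delta_pos": [-0.0086,-0.0275,-0.0067],"twist": [0.415,-2.04,-1.73]}
    - {"delta_pos": [-0.008,-0.0278,-0.0062],"twist": [0.415,-2.04,-1.73]}
    - {"delta_pos": [-0.0073,-0.0281,-0.0057],"twist": [0.415,-2.04,-1.73]}
    - {"delta_pos": [-0.0067,-0.0284,-0.0052],"twist": [0.415,-2.04,-1.73]}
    - {"delta_pos": [-0.006,-0.0286,-0.0048],"twist": [0.415,-2.04,-1.73]}
    - {"delta_pos": [-0.0053,-0.0288,-0.0044],"twist": [0.415,-2.04,-1.73]}
    - {"delta_pos": [-0.0046,-0.029,-0.004],"twist": [0.415,-2.04,-1.73]}
    - {"delta_pos": [-0.0038,-0.0291,-0.0037],"twist": [0.415,-2.04,-1.73]}
    - {"delta_pos": [-0.0031,-0.0293,-0.0033],"twist": [0.415,-2.04,-1.73]}
    - {"delta_pos": [-0.0023,-0.0294,-0.003],"twist": [0.415,-2.04,-1.73]}
    - {"delta_pos": [-0.0015,-0.0294,-0.0027],"twist": [0.415,-2.04,-1.73]}
    - {"delta_pos": [-0.0007,-0.0295,-0.0025],"twist": [0.415,-2.04,-1.73]}

```text
clock: 13.45
tool_pos: [467.8, 316.9, 278.1]
tcp_rot: [[0.961, 0.275, 0.035], [0.275, -0.961, 0.003], [0.035, 0.007, -0.999]]
force: [-0.1, -0.2, -1.3]
width: 23.5
finger_force: 39.6
```

Request:
drive_tool:
  motion:
    - {"delta_pos": [0.0001,-0.0295,-0.0023],"twist": [0.415,-2.04,-1.73]}
    - {"delta_pos": [0,0,0],"twist": [0,0,0]}
    - {"delta_pos": [0,0,0],"twist": [0,0,0]}
    - {"delta_pos": [0,0,0],"twist": [0,0,0]}
    - {"delta_pos": [0,0,0],"twist": [0,0,0]}

```text
clock: 13.87
tool_pos: [460.6, 342.6, 280.3]
tcp_rot: [[0.954, 0.301, 0.002], [0.301, -0.954, -0.002], [0.001, 0.002, -1.0]]
force: [-0.0, -0.2, -1.8]
width: 23.8
finger_force: 39.6
```

```bash
python3 -c "
from tray import *
p,R,s=st(); print(p,R.round(4).tolist())
for l in (112,105): print(proj('scene',p+R[:,2]*l),proj('scene',p+R[:,2]*(l-80)))
g=a
cv2.imwrite('pics/r1.png',cv2.resize(a[70:160,235:325,::-1],None,fx=6,fy=6,interpolation=cv2.INTER_CUBIC))
plan([((460,344,230),down(17.62))])"
```

```text
O [712.31925825  15.32029379] n 168 [[-180. -102.]
 [-176.    4.]
 [-172.  101.]]
[460.56937801 342.66587385 280.77582127] [[0.9538, 0.3005, 0.0023], [0.3005, -0.9538, -0.001], [0.0019, 0.0017, -1.0]]
(np.float64(276.701902598043), np.float64(103.67157656559243)) (np.float64(277.8495414740567), np.float64(80.71451740043997))
(np.float64(276.7980027817151), np.float64(101.74653438331134)) (np.float64(277.9553743864579), np.float64(78.60095548752193))
2 rows twist [0.048, -0.055, -0.066]
  each [-0.00012, -0.00076, 0.02539]
```

View pics/r1.png

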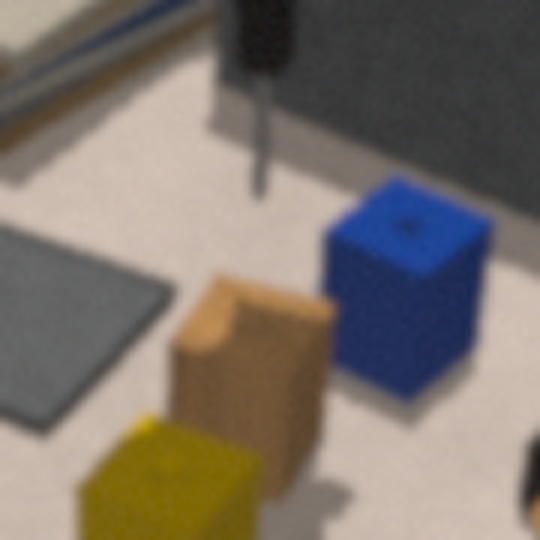

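The scene crop shows the tip at about (277.7,102) and the handle's underside at about v=81. That matches the prediction, so the pin sits straight in the grip. I'll lower it.

Request:
drive_tool:
  motion:
    - {"delta_pos": [-0.0002,-0.0014,0.018],"twist": [0.1,-0.11,-0.13]}
    - {"delta_pos": [0,0,0.025],"twist": [0,0,0]}
    - {"delta_pos": [0,0,0.02],"twist": [0,0,0]}
    - {"delta_pos": [0,0,0.007],"twist": [0,0,0]}
    - {"delta_pos": [0,0,0],"twist": [0,0,0]}
    - {"delta_pos": [0,0,0],"twist": [0,0,0]}
    - {"delta_pos": [0,0,0],"twist": [0,0,0]}

```text
clock: 14.55
tool_pos: [460.3, 346.0, 212.6]
tcp_rot: [[0.953, 0.304, 0.002], [0.304, -0.953, 0.003], [0.003, -0.002, -1.0]]
force: [-0.2, 0.7, -0.9]
width: 24.0
finger_force: 39.6
```

```bash
python3 -c "
from plan import *
p,R,s=st(); print(p,R.round(4).tolist())
plan([((460,343.9,190),down(17.62))])"
```

```text
[460.34146826 345.96848369 212.56535695] [[0.9526, 0.3043, 0.002], [0.3043, -0.9526, 0.0027], [0.0028, -0.002, -1.0]]
1 rows twist [-0.112, -0.158, 0.095]
  each [-0.00102, 0.00191, 0.02256]
```

Request:
drive_tool:
  motion:
    - {"delta_pos": [-0.0006,0.0012,0.003],"twist": [0,-0.1,0]}
    - {"delta_pos": [0,0,0],"twist": [0,0,0]}
    - {"delta_pos": [0,0,0],"twist": [0,0,0]}
    - {"delta_pos": [0,0,0],"twist": [0,0,0]}
    - {"delta_pos": [0,0,0],"twist": [0,0,0]}

```text
clock: 14.97
tool_pos: [459.4, 344.2, 208.3]
tcp_rot: [[0.952, 0.305, -0.002], [0.305, -0.952, 0.001], [-0.001, -0.001, -1.0]]
force: [-0.5, 0.2, -0.1]
width: 24.1
finger_force: 39.6
```

```bash
python3 -c "
from plan import *
p,R,s=st(); print(p,R.round(4).tolist())
plan([((460,343.9,190),down(17.62))])"
```

```text
[459.41850646 344.17166308 208.25181873] [[0.9525, 0.3047, -0.0015], [0.3047, -0.9525, 0.0007], [-0.0012, -0.0011, -1.0]]
1 rows twist [-0.065, 0.07, 0.118]
  each [0.00049, 0.00046, 0.01825]
```

Within 1 mm. I'll go down into the bore.

Request:
drive_tool:
  motion:
    - {"delta_pos": [0.0004,0.0003,0.006],"twist": [0,0.05,0]}
    - {"delta_pos": [0,0,0.008],"twist": [0,0,0]}
    - {"delta_pos": [0,0,0.008],"twist": [0,0,0]}
    - {"delta_pos": [0,0,0.005],"twist": [0,0,0]}
    - {"delta_pos": [0,0,0],"twist": [0,0,0]}
    - {"delta_pos": [0,0,0],"twist": [0,0,0]}

```text
clock: 15.47
tool_pos: [459.5, 343.7, 180.3]
tcp_rot: [[0.952, 0.305, -0.002], [0.305, -0.952, 0.0], [-0.002, -0.001, -1.0]]
force: [0.0, -0.1, -0.7]
width: 23.8
finger_force: 39.6
```

Request:
drive_tool:
  motion:
    - {"delta_pos": [0,0,0.008],"twist": [0,0,0]}
    - {"delta_pos": [0,0,0.01],"twist": [0,0,0]}
    - {"delta_pos": [0,0,0.01],"twist": [0,0,0]}
    - {"delta_pos": [0,0,0.01],"twist": [0,0,0]}
    - {"delta_pos": [0,0,0.008],"twist": [0,0,0]}
    - {"delta_pos": [0,0,0.004],"twist": [0,0,0]}
    - {"delta_pos": [0,0,0],"twist": [0,0,0]}
    - {"delta_pos": [0,0,0],"twist": [0,0,0]}
    - {"delta_pos": [0,0,0],"twist": [0,0,0]}

```text
clock: 16.22
tool_pos: [460.0, 344.4, 131.4]
tcp_rot: [[0.952, 0.305, -0.0], [0.305, -0.952, 0.001], [0.0, -0.001, -1.0]]
force: [-0.3, -0.4, -1.0]
width: 24.0
finger_force: 39.6
```

Request:
drive_tool:
  motion:
    - {"delta_pos": [0,0,0.003],"twist": [0,0,0]}
    - {"delta_pos": [0,0,0.002],"twist": [0,0,0]}
    - {"delta_pos": [0,0,0],"twist": [0,0,0]}
    - {"delta_pos": [0,0,0],"twist": [0,0,0]}
    - {"delta_pos": [0,0,0],"twist": [0,0,0]}

```text
clock: 16.63
tool_pos: [459.8, 344.0, 126.1]
tcp_rot: [[0.952, 0.305, -0.001], [0.305, -0.952, 0.001], [-0.001, -0.001, -1.0]]
force: [-0.2, 0.3, -1.4]
width: 23.3
finger_force: 39.6
```

Request:
drive_tool:
  motion:
    - {"delta_pos": [0,0,0.002],"twist": [0,0,0]}
    - {"delta_pos": [0,0,0.0015],"twist": [0,0,0]}
    - {"delta_pos": [0,0,0],"twist": [0,0,0]}
    - {"delta_pos": [0,0,0],"twist": [0,0,0]}
    - {"delta_pos": [0,0,0],"twist": [0,0,0]}

```text
clock: 17.05
tool_pos: [459.7, 344.0, 122.5]
tcp_rot: [[0.952, 0.305, -0.001], [0.305, -0.952, 0.001], [-0.001, -0.001, -1.0]]
force: [0.0, 0.5, -1.8]
width: 24.2
finger_force: 39.6
```

Request:
drive_tool:
  motion:
    - {"delta_pos": [0,0,0.001],"twist": [0,0,0]}
    - {"delta_pos": [0,0,0],"twist": [0,0,0]}
    - {"delta_pos": [0,0,0],"twist": [0,0,0]}
    - {"delta_pos": [0,0,0],"twist": [0,0,0]}

```text
clock: 17.38
tool_pos: [459.9, 344.2, 121.9]
tcp_rot: [[0.952, 0.305, -0.0], [0.305, -0.952, 0.001], [-0.0, -0.001, -1.0]]
force: [-0.8, -0.3, 2.8]
width: 23.7
finger_force: 39.6
```

Request:
drive_tool:
  motion:
    - {"delta_pos": [0,0,0.001],"twist": [0,0,0]}
    - {"delta_pos": [0,0,0],"twist": [0,0,0]}
    - {"delta_pos": [0,0,0],"twist": [0,0,0]}
    - {"delta_pos": [0,0,0],"twist": [0,0,0]}

```text
clock: 17.72
tool_pos: [460.0, 344.5, 121.7]
tcp_rot: [[0.952, 0.305, 0.0], [0.305, -0.952, 0.001], [0.001, -0.001, -1.0]]
force: [-1.8, -1.8, 7.1]
width: 23.9
finger_force: 39.7
```

Request:
drive_tool:
  motion:
    - {"delta_pos": [0,0,-0.0012],"twist": [0,0,0]}
    - {"delta_pos": [0,0,0],"twist": [0,0,0]}
    - {"delta_pos": [0,0,0],"twist": [0,0,0]}
    - {"delta_pos": [0,0,0],"twist": [0,0,0]}
    - {"delta_pos": [0,0,0],"twist": [0,0,0]}
    - {"delta_pos": [0,0,0],"twist": [0,0,0]}
  claw: 0.3

```text
clock: 18.22
tool_pos: [459.6, 343.9, 121.4]
tcp_rot: [[0.952, 0.305, -0.001], [0.305, -0.952, 0.001], [-0.001, -0.001, -1.0]]
force: [0.7, 0.0, 0.2]
width: 53.5
finger_force: 0.0
```

Request:
drive_tool:
  motion:
    - {"delta_pos": [0,0,-0.006],"twist": [0,0,0]}
    - {"delta_pos": [0,0,-0.02],"twist": [0,0,0]}
    - {"delta_pos": [0,0,-0.025],"twist": [0,0,0]}
    - {"delta_pos": [0,0,-0.025],"twist": [0,0,0]}
    - {"delta_pos": [0,0,-0.025],"twist": [0,0,0]}
    - {"delta_pos": [0,0,-0.02],"twist": [0,0,0]}
    - {"delta_pos": [0,0,0],"twist": [0,0,0]}
    - {"delta_pos": [0,0,0],"twist": [0,0,0]}

```text
clock: 18.88
tool_pos: [460.2, 344.4, 244.2]
tcp_rot: [[0.952, 0.305, 0.001], [0.305, -0.952, 0.002], [0.002, -0.002, -1.0]]
force: [-0.3, 1.4, -0.5]
width: 56.4
finger_force: 0.0
```

```bash
python3 -c "
from tray import *
p,R,s=st(); print(p,s['width'],s['force'])
ex=np.array([c,s_:=np.sin(np.radians(YAW))]); ey=np.array([-ex[1],ex[0]])
# tray plate line fit in printer frame
B=q[m]; print('fit',np.polyfit(B[:,1],B[:,0],1))
g=a.max(2); print(g[104:130:2,268:288])
xy=O+ex*(-176+30)+ey*0; print('gap centre',xy)
plan([((xy[0],xy[1],200),frame(YAW,0)[1])],v=34,w=3.5)"
```

```text
O [712.31925825  15.32029379] n 168 [[-180. -102.]
 [-176.   -1.]
 [-171.  101.]]
[459.41932042 343.35006214 241.95939207] 56.59982963195733 [-0.13767958  0.17437194 -0.17600269]
fit [-3.57629064e-03 -1.75351082e+02]
[[202 205 203 202 202 201 199 195 197 197 201 200 199 196 197 197 198 200
  200 201]
 [202 203 203 202 202 198 179 151 139 145 153 162 169 182 191 196 200 200
  200 199]
 [202 203 202 201 192 168 123  76  46  42  47  56  73 118 167 195 200 201
  201 191]
 [201 203 203 196 167 119  67  38  31  35  32  32  44 103 164 193 203 202
  200 188]
 [202 203 205 197 166 114  63  35  32  35  34  31  51 107 165 196 202 201
  200 185]
 [204 202 198 192 160 108  58  35  33  35  33  33  52 111 168 196 201 201
  201 184]
 [202 197 191 172 137  87  48  36  36  34  34  37  63 120 171 197 201 204
  198 175]
 [196 191 183 168 131  82  46  36  35  33  34  36  61 112 158 182 189 194
  190 166]
 [189 186 181 168 134  82  42  35  33  35  33  36  55  87 115 132 142 151
  158 162]
 [189 188 180 157 114  68  38  35  35  35  31  38  61  91 108 112 113 115
  116 118]
 [186 180 164 134  98  71  57  52  49  41  46  64  87 105 113 116 115 113
  114 109]
 [171 153 131 119 114 112 110 105  98  92  95 101 109 109 110 112 114 113
  110 102]
 [146 141 125 117 114 118 119 119 116 115 113 115 114 114 111 108 110 105
  100  95]]
gap centre [566.94345231  28.80639956]
10 rows twist [0.001, 0.012, 2.304]
   [[0.00067, 0.03324, 0.00418], [0.002, 0.03318, 0.00418], [0.00333, 0.03308, 0.00418], [0.00466, 0.03291, 0.00419], [0.00598, 0.0327, 0.00419], [0.00729, 0.03243, 0.00419], [0.00858, 0.03212, 0.00419], [0.00987, 0.03174, 0.00419], [0.01113, 0.03132, 0.00419], [0.01238, 0.03085, 0.00419]]
```

The pin is back upright at its original place. Next is hooking the tray with the fingers closed.

Request:
drive_tool:
  motion:
    - {"delta_pos": [0.0007,0.0332,0.0042],"twist": [0,0,2.3]}
    - {"delta_pos": [0.002,0.0332,0.0042],"twist": [0,0,2.3]}
    - {"delta_pos": [0.0033,0.0331,0.0042],"twist": [0,0,2.3]}
    - {"delta_pos": [0.0047,0.0329,0.0042],"twist": [0,0,2.3]}
    - {"delta_pos": [0.006,0.0327,0.0042],"twist": [0,0,2.3]}
    - {"delta_pos": [0.0073,0.0324,0.0042],"twist": [0,0,2.3]}
    - {"delta_pos": [0.0086,0.0321,0.0042],"twist": [0,0,2.3]}
    - {"delta_pos": [0.0099,0.0317,0.0042],"twist": [0,0,2.3]}
    - {"delta_pos": [0.0111,0.0313,0.0042],"twist": [0,0,2.3]}
    - {"delta_pos": [0.0124,0.0309,0.0042],"twist": [0,0,2.3]}
    - {"delta_pos": [0,0,0],"twist": [0,0,0]}
    - {"delta_pos": [0,0,0],"twist": [0,0,0]}
  claw: -1
  newtons: 10

```text
clock: 19.98
tool_pos: [566.9, 26.7, 198.4]
tcp_rot: [[0.995, -0.096, -0.005], [-0.096, -0.995, 0.0], [-0.005, 0.0, -1.0]]
force: [-0.7, 0.5, 0.1]
width: 0.5
finger_force: 0.0
```

Request:
drive_tool:
  motion:
    - {"delta_pos": [0,0,0],"twist": [0,0,0]}
    - {"delta_pos": [0,0,0],"twist": [0,0,0]}
    - {"delta_pos": [0,0,0],"twist": [0,0,0]}

```text
clock: 20.23
tool_pos: [567.1, 31.3, 200.3]
tcp_rot: [[0.996, -0.089, -0.001], [-0.089, -0.996, 0.001], [-0.002, -0.001, -1.0]]
force: [0.4, 0.0, -0.4]
width: 0.4
finger_force: 0.0
```

```bash
python3 -c "
from plan import *
p,R,s=st(); print(p,s['width'],R.round(3).tolist())
plan([((567,28.8,110),frame(YAW,0)[1]),((567,28.8,60),None)],v=22)"
```

```text
[567.0760512   31.32822838 200.28431616] 0.3926293462548002 [[0.996, -0.089, -0.001], [-0.089, -0.996, 0.001], [-0.002, -0.001, -1.0]]
5 rows twist [-0.013, 0.018, 0.043]
  each [6e-05, 0.00053, 0.01806]
3 rows twist [0.0, 0.0, 0.0]
  each [0.0, 0.0, 0.01667]
```

Request:
drive_tool:
  motion:
    - {"delta_pos": [0,0,0.014],"twist": [0,0,0]}
    - {"delta_pos": [0,0,0.02],"twist": [0,0,0]}
    - {"delta_pos": [0,0,0.02],"twist": [0,0,0]}
    - {"delta_pos": [0,0,0.02],"twist": [0,0,0]}
    - {"delta_pos": [0,0,0.016],"twist": [0,0,0]}
    - {"delta_pos": [0,0,0],"twist": [0,0,0]}
    - {"delta_pos": [0,0,0],"twist": [0,0,0]}

```text
clock: 20.82
tool_pos: [566.9, 30.6, 110.0]
tcp_rot: [[0.996, -0.09, -0.003], [-0.09, -0.996, 0.001], [-0.003, -0.001, -1.0]]
force: [0.1, 0.4, -0.2]
width: 0.9
finger_force: 0.0
```

Request:
drive_tool:
  motion:
    - {"delta_pos": [0,0,0.012],"twist": [0,0,0]}
    - {"delta_pos": [0,0,0.014],"twist": [0,0,0]}
    - {"delta_pos": [0,0,0.014],"twist": [0,0,0]}
    - {"delta_pos": [0,0,0.008],"twist": [0,0,0]}
    - {"delta_pos": [0,0,0],"twist": [0,0,0]}
    - {"delta_pos": [0,0,0],"twist": [0,0,0]}

```text
clock: 21.32
tool_pos: [567.7, 29.8, 62.6]
tcp_rot: [[0.996, -0.091, -0.001], [-0.091, -0.996, 0.001], [-0.001, -0.001, -1.0]]
force: [0.2, 0.6, 0.4]
width: 0.4
finger_force: 0.0
```

Request:
drive_tool:
  motion:
    - {"delta_pos": [-0.004,0,0],"twist": [0,0,0]}
    - {"delta_pos": [-0.007,0,0],"twist": [0,0,0]}
    - {"delta_pos": [-0.007,0,0],"twist": [0,0,0]}
    - {"delta_pos": [-0.007,0,0],"twist": [0,0,0]}
    - {"delta_pos": [-0.007,0,0],"twist": [0,0,0]}
    - {"delta_pos": [-0.007,0,0],"twist": [0,0,0]}
    - {"delta_pos": [-0.007,0,0],"twist": [0,0,0]}
    - {"delta_pos": [-0.007,0,0],"twist": [0,0,0]}

```text
clock: 21.98
tool_pos: [514.6, 34.7, 63.0]
tcp_rot: [[0.996, -0.092, 0.001], [-0.092, -0.996, 0.001], [0.001, -0.001, -1.0]]
force: [2.5, 0.2, 2.6]
width: 0.5
finger_force: 1.5
```

Request:
drive_tool:
  motion:
    - {"delta_pos": [-0.006,0,0],"twist": [0,0,0]}
    - {"delta_pos": [-0.006,0,0],"twist": [0,0,0]}
    - {"delta_pos": [-0.004,0,0],"twist": [0,0,0]}
    - {"delta_pos": [-0.002,0,0],"twist": [0,0,0]}
    - {"delta_pos": [0,0,0],"twist": [0,0,0]}
    - {"delta_pos": [0,0,0],"twist": [0,0,0]}

```text
clock: 22.48
tool_pos: [495.3, 35.8, 61.8]
tcp_rot: [[0.996, -0.092, -0.004], [-0.092, -0.996, 0.0], [-0.004, 0.0, -1.0]]
force: [-0.2, -0.4, -0.6]
width: 0.5
finger_force: 0.0
```

Request:
drive_tool:
  motion:
    - {"delta_pos": [-0.003,0,0],"twist": [0,0,0]}
    - {"delta_pos": [-0.002,0,0],"twist": [0,0,0]}
    - {"delta_pos": [0,0,0],"twist": [0,0,0]}
    - {"delta_pos": [0,0,0],"twist": [0,0,0]}

```text
clock: 22.82
tool_pos: [491.1, 36.5, 62.2]
tcp_rot: [[0.996, -0.092, -0.002], [-0.092, -0.996, 0.001], [-0.002, -0.0, -1.0]]
force: [0.2, 0.0, 0.6]
width: 0.5
finger_force: 0.0
```

Request:
drive_tool:
  motion:
    - {"delta_pos": [-0.002,0,0],"twist": [0,0,0]}
    - {"delta_pos": [-0.001,0,0],"twist": [0,0,0]}
    - {"delta_pos": [0,0,0],"twist": [0,0,0]}
    - {"delta_pos": [0,0,0],"twist": [0,0,0]}

```text
clock: 23.15
tool_pos: [490.4, 36.8, 62.7]
tcp_rot: [[0.996, -0.092, 0.002], [-0.092, -0.996, 0.001], [0.002, -0.001, -1.0]]
force: [4.5, -1.6, -4.4]
width: 0.5
finger_force: 2.6
```

Request:
drive_tool:
  motion:
    - {"delta_pos": [-0.002,0,0],"twist": [0,0,0]}
    - {"delta_pos": [-0.001,0,0],"twist": [0,0,0]}
    - {"delta_pos": [0,0,0],"twist": [0,0,0]}
    - {"delta_pos": [0,0,0],"twist": [0,0,0]}

```text
clock: 23.48
tool_pos: [490.3, 36.8, 63.1]
tcp_rot: [[0.996, -0.092, 0.008], [-0.092, -0.996, 0.002], [0.008, -0.003, -1.0]]
force: [10.1, -1.2, -8.1]
width: 0.5
finger_force: 5.3
```

```bash
python3 -c "
from tray import *
p,R,s=st(); print(p,s['force'],(p[:2]-O)@np.array([c,np.sin(np.radians(YAW))]))"
```

```text
O [712.31925825  15.32029379] n 10 [[-241. -105.]
 [-237.  100.]
 [-130.  106.]]
[490.33554163  36.82617807  63.13602436] [11.12690393 -2.30944757 -8.91385479] -223.02118039766668
```

Request:
drive_tool:
  motion:
    - {"delta_pos": [0.006,0,0],"twist": [0,0,0]}
    - {"delta_pos": [0.008,0,0],"twist": [0,0,0]}
    - {"delta_pos": [0.008,0,0],"twist": [0,0,0]}
    - {"delta_pos": [0,0,-0.015],"twist": [0,0,0]}
    - {"delta_pos": [0,0,-0.03],"twist": [0,0,0]}
    - {"delta_pos": [0,0,-0.035],"twist": [0,0,0]}
    - {"delta_pos": [0,0,-0.035],"twist": [0,0,0]}
    - {"delta_pos": [0,0,-0.035],"twist": [0,0,0]}
    - {"delta_pos": [0,0,-0.035],"twist": [0,0,0]}
    - {"delta_pos": [0,0,-0.02],"twist": [0,0,0]}
    - {"delta_pos": [0,0,0],"twist": [0,0,0]}
    - {"delta_pos": [0,0,0],"twist": [0,0,0]}

```text
clock: 24.58
tool_pos: [508.2, 35.2, 268.4]
tcp_rot: [[0.996, -0.092, 0.001], [-0.092, -0.996, 0.001], [0.0, -0.001, -1.0]]
force: [-0.3, 0.3, -0.0]
width: 0.1
finger_force: 0.0
```

```bash
python3 -c "
from tray import *
p,R,s=st(); print(p,s['force'],s['clock'])
B=q[m&(q[...,0]<-200)]; print(len(B),np.percentile(B,[2,50,98],axis=0).round() if len(B) else '')
cv2.imwrite('pics/fin.png',cv2.cvtColor(a,cv2.COLOR_RGB2BGR))"
```

```text
O [712.31925825  15.32029379] n 28 [[-244. -103.]
 [-241.   66.]
 [-186.   96.]]
[506.92247251  34.80246948 266.11257629] [-0.42554135  0.31912147 -0.97853927] 24.6833
27 [[-244.  -27.]
 [-242.   68.]
 [-237.   96.]]
```

View pics/fin.png

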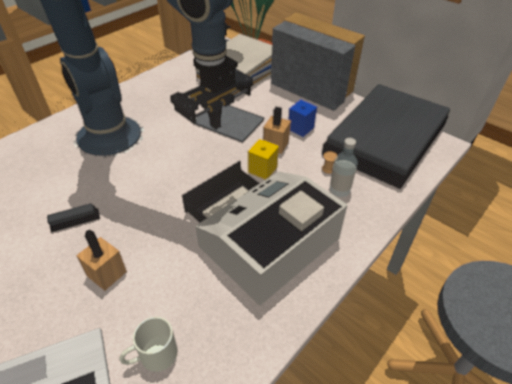

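The tray is fully out, with its plate at about (220,190). The pin is upright in its stand at (277,120), the other things haven't moved, and the arm is clear.

```bash
python3 -c "
from workcell import manip
print(manip.sign_off())"
```

```text
the job is handed in; nothing more can be done
None
```

I tripped the catch with the pin, put the pin back upright in its stand with its handle on the block, drew the tray out to its stop, and handed the job in at about 25 s of the 70 s allowed.

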